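# Release a capped bottle from the left-hand-thread bottle clamp

## Robot

A 6-joint arm with a two-finger parallel gripper is mounted at the origin on a cart in front of the work surface, level with it; the furniture and walls round the work are solid. World frame = base frame: x ahead of the robot, y to its left, z up, the work surface at z = 0. Lengths are in mm, angles in rad, forces in N, time in s.
With the tool pointing down it reaches from about 275 to 750 mm from the base axis. Payload 10.2 kg.
Tool frame: the origin (TCP) lies on the front face of the gripper's body, between the roots of the fingers; the fingertips stand 73 mm ahead of it and the grasp point (between the pads) lies 54 mm ahead of it; z points along the fingers, y is the line along which they close (so a half turn about z gives the same grasp; the last joint's range is limited). The gripper opens to 85 mm and grips with 20 to 120 N. Pads are 22 mm wide; open, the fingers measure 114 mm over their backs; the gripper's body (76 mm by 85 mm) begins 54 mm behind the grasp point. The pads swing forward as they close: fully open they stand 13 mm farther back than shut.
Start: joints at [0.999, 0.313, 1.498, -0, 1.331, -0.223], TCP at [179.443, 493.388, 303.894] pointing down, gripper open.
Joint ranges: [-2.94, 2.94], [-0.97, 2.17], [0.19, 2.56], [-1.23, 4.37], [0.02, 3.11], [-2.88, 2.88]. Speed limits (rad/s): [2.39, 2.39, 3.01, 3.14, 3.14, 3.14].

## Interface

Orientations are given as a unit quaternion [w, x, y, z].
In Python, from rig import * gives the robot as it stands.
- The arm moves only by the tool step_arm, never from a script. Its argument "plan" is a list of rows, each an object with "offset": the shift along the tool's x, y, z in cm, a list of three; "rot": the turn, a rotation vector about the tool's x, y, z in degrees, a list of three; "gripper": the finger opening in cm, from 0 to 8.54. In form: [{"offset": [x, y, z], "rot": [wx, wy, wz], "gripper": gripper}, ...]. A call has 1 to 12 rows; each row is the pose to reach, as a shift and turn from the pose commanded when the call began, along the tool's axes at that moment; what a row does not reach only later rows make up. A row lasts 1/10 s, in which the tool goes at most 50 mm and 8.59 degrees, less where a joint would pass 70% of its speed; a pose out of reach is approached as far as the arm can. A call with a gripper value outside its range is refused whole. The fingers move at their own pace and stop on an object; "squeeze" is the grip in N (left out, the last holds). Time passes only in rows, so rows that repeat a pose let the fingers close. It gives the time, the measured TCP pose, the force, the opening and the grip force at its end, in the units of the state.
- sense(): the state, without advancing time (a new reading comes with each control period).
- capture(name): name is "scene" or "top" or "wrist"; returns a dict with "color" (384x512x3 uint8, red, green, blue), "depth" (384x512 float32, mm along the optical axis (not along the pixel's ray), 0 where there is no reading), "vertical_fov" (degrees; the focal length in pixels is half the picture's height over the tangent of half this angle, whatever the lens; pixels are square), "cx", "cy" (the principal point, pixels), "k1" (the pictures are not rectified: a ray, as slopes to the right and down, at radius r is drawn at 1 + k1 r^2 times it, then the intrinsics apply), "rvec" (rotation vector, rad) and "tvec" (3), from world to camera coordinates, as OpenCV has them; the wrist camera has in their place "mount" (4x4, takes a point from camera to tool coordinates, whose origin is the TCP and whose axes are the flange's). Camera axes: x right, y down, z forward; pixel columns grow to the right and rows downward; lengths in mm; the calibration is good to about 2 mm. A picture is of the moment at which its call begins: read the wrist's pose just before it.
- finish_job(): hands the job in; it is judged then, once.
The state is a dict: "time_s": time; "joints": joint angles; "dq": joint speeds; "tau": joint torques, N m; "eef_pos": TCP position; "ee_rot": TCP orientation; "force": force on the tool from outside, world axes, zero at the start; "wrist_torque": the same for the moment, N m; "grip_width": opening from 0.0 (shut) to 1.0 (fully open); "grip_force": force on a finger pad.
Only numpy, scipy, OpenCV 4.12 (cv2) and the standard library are available. Lean on these libraries where they do the work, as an engineer would, in place of code of your own. Each camera call takes 0.05 s, during which the arm holds its last target. There are 200 camera calls.

## Task

Free the red-capped bottle from the green bottle clamp: the clamp's handwheel has a left-hand thread, so wind it clockwise seen from above, a good full turn, until the black cup under the clamp bar is clear above the cap, then swing the bar by its orange knob well aside towards the back and leave it there. Lift the bottle out of its seat and set it down upright, without dropping it, in the free end of the blue tray. Do not knock over or push about the other bottle in the tray or the steel cup.

Things in the scene. Friction and masses are not known exactly. Their poses are not given: they have to be found in the camera images.
- wheel (a joint): Angle (rad) of the clamp's dark steel handwheel (134 mm, upright axis, notched brass hub nut): 0 = tight stop, grows CLOCKWISE seen from above, to 9; starts at 0 to 0.7. Left-hand thread: clockwise loosens, raising wheel and bar together 2 mm per rad; anticlockwise only tightens. Stiff, about 4 N at the handle; stays where left. The cup must rise 9 mm from tight to clear the cap: 6 rad is ample.
- clampbar (a joint): Swing angle (rad) of the green clamp bar about the post: 0 = over the bottle, grows clockwise seen from above (free end goes to the back, away from the robot), to 1.5. Stays where left (friction about 1 N at the knob). While the clamp is tight the cup's rim laps 9 mm over the cap: this holds the bar, and forcing it aside would tip the bottle.
- post_axis (a point): Point on the upright axis of the clamp's post, fixed to the base, 150 mm above the table (the level of the wheel's plate when tight). Its y axis points to the bottle seat, 140 mm away; bar and wheel turn about its z axis. The base is a fixed green plate 105 x 235 x 12 mm, from 50 mm behind the post to 185 mm along that y axis.
- handle_grip (a point): Middle of the upright red handle on the handwheel: round, 20 mm diameter (24 mm head), 42 mm tall, spins freely on its pin, 55 mm from the wheel's axis. This point is 24 mm above the handle's foot (the wheel's plate), 18 mm below its top; 182.5 mm above the table when tight; it rises with the wheel.
- bar_knob (a point): Point on the upright round orange knob at the bar's free end, 140 mm from the post's axis: 20 mm diameter (25 mm head), from 12 to 74 mm above the bar's underside (plate 12 mm thick). This point is 55 mm above the underside, 185.5 mm above the table when tight. Under it hangs the black cup (62 mm outside, rim 9 mm deep).
- red_center (a point): Centre (half-way up) of the amber bottle with the red cap, in the clamp: 68 mm diameter, 118 mm tall, about 0.24 kg; the cap, 43 mm diameter, is the top 16 mm, fixed on, and can be gripped. It stands 12 mm above the table inside a seat rim 8 mm high (72 mm inside diameter): lift it out.
- red_bottle: The same red-capped bottle; origin at the centre of its underside, z up.
- tray_in (a point): Centre of the blue tray's inner floor, 4 mm above the table. The tray is fixed, 250 mm (its x axis) x 120 mm (y) outside, 28 mm high, walls 4 mm. The free end is towards its -x, nearest the robot.
- tray_bottle_center (a point): Centre (half-way up) of the amber bottle with the gold cap, 68 mm diameter, 118 mm tall, that already stands in the tray's far end (+x). Leave it.
- cup_center (a point): Centre (half-way up) of a loose steel cup, 65 mm diameter, 66 mm tall, standing on the table behind the clamp and tray. Leave it.

How it is judged:
By the outcome, as a careful person would: the job done as asked, in the order asked, and still so for the second after the job is handed in, with the robot touching nothing.
It also fails if it takes over 72 s, if anything falls off the work surface, if the arm or the gripper's body presses on something with over 40 N, if the wrist force passes 120 N, or if a joint passes its speed limit or range.

## Working session

There is one attempt and no reset: what is moved stays moved. The work goes in short steps, Python scripts to look and compute and a tool call to move; the robot and the scene stay as the last step left them, time stands still between calls to the robot, and variables do not carry over. Pictures are saved under pics/ and viewed, at most 11 in all, crops included, and the job is handed in when it is done.

Besides the shell and the picture viewer there is one more tool, called in YAML: its name, and indented under it one key for each argument. step_arm: Moves the arm, as the interface text tells. Its arguments: {"type":"object","properties":{"plan":{"type":"array"},"squeeze":{"type":"number"}},"required":["plan"]}

```bash
ls; mkdir -p pics
cat > h.py <<'E'
from rig import *
import numpy as np, cv2
from scipy.spatial.transform import Rotation as R
def snap(name,fn=None):
    s=sense(); c=capture(name); c['s']=s
    if fn: cv2.imwrite('pics/'+fn,c['color'][:,:,::-1])
    np.save('pics/last_%s.npy'%name,c,allow_pickle=True)
    return c
def load(name): return np.load('pics/last_%s.npy'%name,allow_pickle=True).item()
def pose(s): 
    q=s['ee_rot']; return R.from_quat([q[1],q[2],q[3],q[0]]),np.array(s['eef_pos'])
def ray(c,u,v):
    h=c['color'].shape[0]; f=h/2/np.tan(np.radians(c['vertical_fov'])/2)
    d=np.array([(u-c['cx'])/f,(v-c['cy'])/f]); p=d.copy()
    for _ in range(20): p=d/(1+c['k1']*(p@p))
    d=np.array([p[0],p[1],1.])
    if 'mount' in c:
        M=np.array(c['mount']); Rt,t=pose(c['s'])
        return Rt.apply(M[:3,3])+t, Rt.apply(M[:3,:3]@d)
    Rw=cv2.Rodrigues(np.array(c['rvec'],float))[0]
    return -Rw.T@np.array(c['tvec'],float).ravel(), Rw.T@d
def atz(c,u,v,z):
    o,d=ray(c,u,v); return o+d*(z-o[2])/d[2]
def dep(c,u,v):
    o,d=ray(c,u,v); return o+d*c['depth'][int(round(v)),int(round(u))]
E
python3 - <<'E'
from h import *
a=snap('top');b=snap('scene')
im=np.hstack([a['color'],b['color']])
cv2.imwrite('pics/a.png',cv2.resize(a['color'][:,:,::-1],(800,600),interpolation=cv2.INTER_CUBIC)); cv2.imwrite('pics/b.png',cv2.resize(b['color'][:,:,::-1],(800,600),interpolation=cv2.INTER_CUBIC))
s=sense(); print(s)
E
```

```text
pics
{'time_s': 0.1, 'joints': array([ 9.98605211e-01,  3.13374314e-01,  1.49832565e+00,  2.77544105e-06,
        1.33100908e+00, -2.23413983e-01]), 'dq': array([-0.00044438, -0.00119235, -0.00204148,  0.00093299,  0.00061999,
        0.00115406]), 'tau': array([ 4.07067389e-03, -4.12898505e+01, -2.60138565e+01, -1.16202850e-04,
        3.05435853e-03, -1.23592545e-05]), 'eef_pos': array([179.35819555, 493.2631671 , 303.41570605]), 'ee_rot': array([-2.17484816e-04,  1.73506309e-01,  9.84832600e-01, -5.14088685e-04]), 'force': array([0.48583762, 0.09866562, 0.31528444]), 'wrist_torque': array([-0.00860256, -0.01107816, -0.03447739]), 'grip_force': 0.0, 'grip_width': 0.9985936845442003}
```

View pics/a.png

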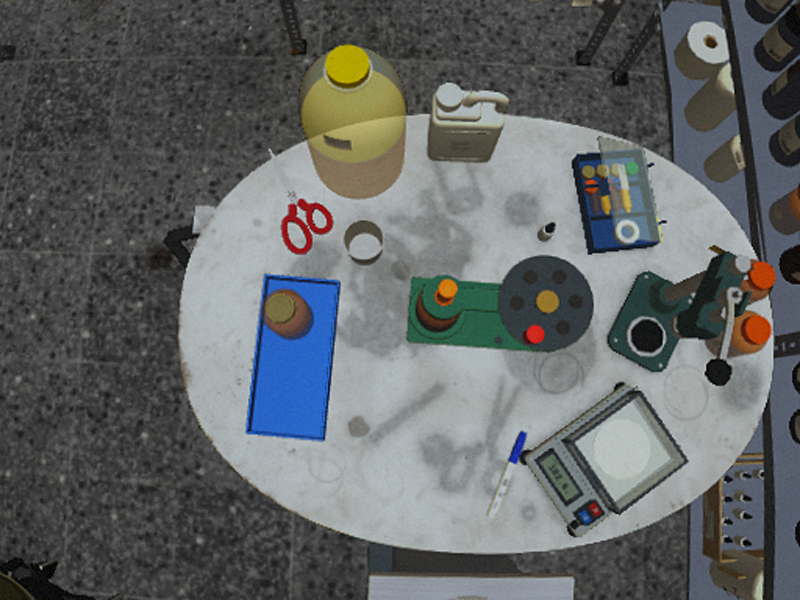

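View pics/b.png

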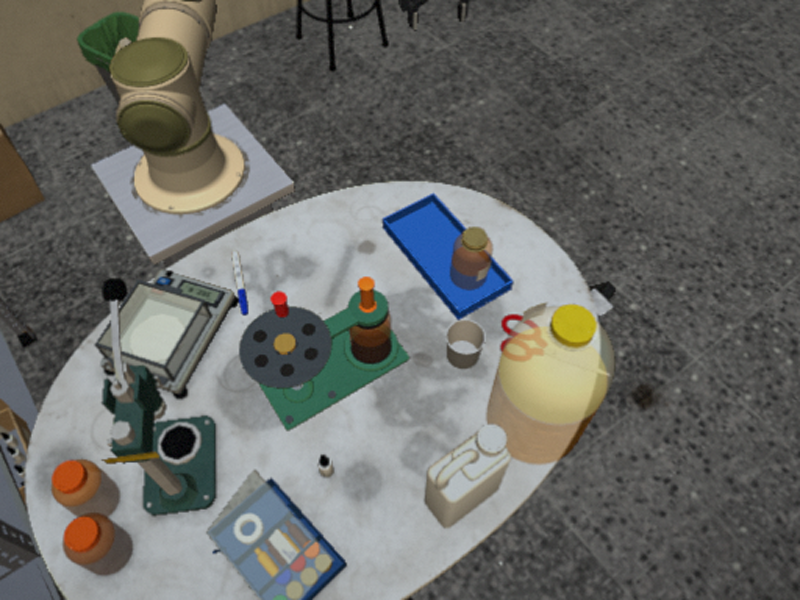

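The top view (800 px scale) shows the hub at (547,301), the red handle at (535,334), the orange knob at (446,291), the tray corners at (265,275), (340,282), (324,439) and (247,433), the gold cap at (281,307) and the steel cup at (363,241). The scene view agrees: handle at (279,298), knob at (366,283).

Run:
```python
from h import *
np.set_printoptions(precision=1,suppress=True)
a=load('top');b=load('scene');k=512/800
pts=dict(hub=(547,301,168),plate=(520,285,155),handle=(535,334,200),knob=(446,291,204),cap=(281,307,122),cup=(363,241,66),t1=(265,275,28),t2=(340,282,28),t3=(324,439,28),t4=(247,433,28),base1=(411,278,12),base2=(408,342,12),base3=(540,350,12))
for n,(u,v,z) in pts.items(): print(n,atz(a,u*k,v*k,z),dep(a,u*k,v*k))
print('scene')
for n,(u,v,z) in dict(hub=(285,343,168),handle=(279,298,200),knob=(366,283,204),cap=(474,238,122)).items(): print(n,atz(b,u*k,v*k,z),dep(b,u*k,v*k))
```

```text
hub [555.4 -75.4 168. ] [555.1 -75.1 169.4]
plate [578.9 -41.1 155. ] [577.6 -39.8 161.3]
handle [506.1 -51.1 200. ] [505.5 -49.9 205.1]
knob [558.2  65.4 204. ] [557.9  65.5 205.3]
cap [542.9 291.6 122. ] [542.6 291.2 124.1]
cup [657.7 182.2  66. ] [673.9 185.4   4.6]
t1 [607.4 337.4  28. ] [607.2 337.1  29.2]
t2 [599.9 217.7  28. ] [605.8 220.3  -2.1]
t3 [356.6 231.5  28. ] [355.5 233.5   7.5]
t4 [360.8 349.8  28. ] [360.8 350.   27.1]
base1 [613.2 105.6  12. ] [615.9 105.2  -1.2]
base2 [510.2 107.7  12. ] [511.1 107.4   2.9]
base3 [ 503.2 -102.4   12. ] [ 503.3 -102.8   10.4]
scene
hub [558.7 -75.8 168. ] [555.8 -74.9 162.9]
handle [508.  -50.1 200. ] [509.2 -50.5 201.8]
knob [563.1  64.1 204. ] [564.   63.5 205.5]
cap [547.2 290.6 122. ] [546.5 291.4 120.6]
```

```bash
cat >> h.py <<'E'
def off(p,z=None):
    "offset cm in present tool axes to world TCP p"
    Rt,t=pose(sense()); return np.round(Rt.inv().apply(np.array(p,float)-t)/10,2)
E
python3 - <<'E'
from h import *
np.set_printoptions(precision=2,suppress=True)
c=snap('wrist'); print(c['mount'],c['vertical_fov'],c['k1'])
print(pose(c['s'])[0].as_matrix())
print(off([507,-50.5,290]))
E
```

```text
[[ -0.    -0.95  -0.32  82.79]
 [  1.    -0.     0.    -1.38]
 [ -0.    -0.32   0.95 -70.38]
 [  0.     0.     0.     1.  ]] 69.88573486745358 -0.06256994470377315
[[-0.94  0.34 -0.  ]
 [ 0.34  0.94 -0.  ]
 [ 0.   -0.   -1.  ]]
[-49.37 -39.91   1.38]
```

step_arm:
  plan:
    - {"offset": [-49.4,-39.9,1.4],"rot": [0,0,0],"gripper": 6}
    - {"offset": [-49.4,-39.9,1.4],"rot": [0,0,0],"gripper": 6}
    - {"offset": [-49.4,-39.9,1.4],"rot": [0,0,0],"gripper": 6}
    - {"offset": [-49.4,-39.9,1.4],"rot": [0,0,0],"gripper": 6}
    - {"offset": [-49.4,-39.9,1.4],"rot": [0,0,0],"gripper": 6}
    - {"offset": [-49.4,-39.9,1.4],"rot": [0,0,0],"gripper": 6}
    - {"offset": [-49.4,-39.9,1.4],"rot": [0,0,0],"gripper": 6}
    - {"offset": [-49.4,-39.9,1.4],"rot": [0,0,0],"gripper": 6}
    - {"offset": [-49.4,-39.9,1.4],"rot": [0,0,0],"gripper": 6}
    - {"offset": [-49.4,-39.9,1.4],"rot": [0,0,0],"gripper": 6}
    - {"offset": [-49.4,-39.9,1.4],"rot": [0,0,0],"gripper": 6}
    - {"offset": [-49.4,-39.9,1.4],"rot": [0,0,0],"gripper": 6}

```text
time_s: 1.35
eef_pos: [489.8, -22.4, 290.5]
ee_rot: [-0.0, 0.174, 0.985, 0.0]
force: [0.1, 0.3, 0.7]
grip_width: 0.704
grip_force: 0.0
```

Run:
```python
from h import *
c=snap('wrist')
cv2.imwrite('pics/w1.png',cv2.resize(c['color'][:,:,::-1],(800,600),interpolation=cv2.INTER_CUBIC)); print(c['s']['joints'].round(2))
```

```text
[-0.29  0.25  1.62  0.    1.27 -1.51]
```

View pics/w1.png

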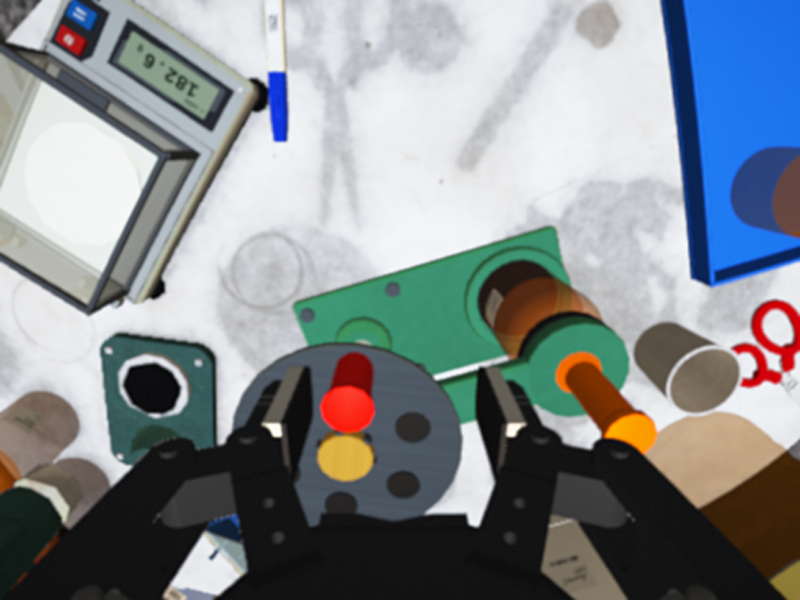

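The wrist view shows the handle top at (348,408) and the hub at (346,457), between the fingers, with the knob top at (630,432) on the right.

Run:
```python
from h import *
np.set_printoptions(precision=1,suppress=True)
c=load('wrist');k=512/800
for n,(u,v,z) in dict(h=(348,408,201.5),hub=(346,457,169),knob=(630,432,205.5)).items(): print(n,atz(c,u*k,v*k,z),dep(c,u*k,v*k))
print(off([507.5,-51,237.5]))
```

```text
h [504.2 -50.  201.5] [504.4 -50.1 201.3]
hub [551.9 -74.  169. ] [554.5 -75.5 165.5]
knob [557.1  63.  205.5] [557.9  63.3 204.7]
[-2.2 -1.7  5.2]
```

step_arm:
  plan:
    - {"offset": [-2.0,-1.7,0],"rot": [0,0,0],"gripper": 6}
    - {"offset": [-2.0,-1.7,1.5],"rot": [0,0,0],"gripper": 6}
    - {"offset": [-2.0,-1.7,1.5],"rot": [0,0,0],"gripper": 6}
    - {"offset": [-2.0,-1.7,1.5],"rot": [0,0,0],"gripper": 6}

```text
time_s: 1.8
eef_pos: [502.0, -42.8, 275.7]
ee_rot: [-0.0, 0.173, 0.985, 0.0]
force: [0.3, -0.0, 0.2]
grip_width: 0.7
grip_force: 0.0
```

Run:
```python
from h import *
np.set_printoptions(precision=1,suppress=True)
print(sense()['eef_pos'], off([506,-50.5,237.5]))
```

```text
[502.  -42.8 275.7] [-0.6 -0.6  3.8]
```

step_arm:
  plan:
    - {"offset": [-0.6,-0.6,1],"rot": [0,0,0],"gripper": 6}
    - {"offset": [-0.6,-0.6,2.5],"rot": [0,0,0],"gripper": 6}
    - {"offset": [-0.6,-0.6,3.8],"rot": [0,0,0],"gripper": 6}
    - {"offset": [-0.6,-0.6,3.8],"rot": [0,0,0],"gripper": 4}
    - {"offset": [-0.6,-0.6,3.8],"rot": [0,0,0],"gripper": 3}
    - {"offset": [-0.6,-0.6,3.8],"rot": [0,0,0],"gripper": 1.5}
    - {"offset": [-0.6,-0.6,3.8],"rot": [0,0,0],"gripper": 1.5}
    - {"offset": [-0.6,-0.6,3.8],"rot": [0,0,0],"gripper": 1.5}
  squeeze: 20

```text
time_s: 2.6
eef_pos: [506.0, -50.7, 238.3]
ee_rot: [0.001, 0.173, 0.985, 0.0]
force: [1.1, 3.2, 1.6]
grip_width: 0.257
grip_force: 19.6
```

Run:
```python
from h import *
np.set_printoptions(precision=2,suppress=True)
s=sense();print(s['eef_pos'],s['grip_width']*85.4,s['grip_force'],s['force'])
c=snap('wrist'); cv2.imwrite('pics/w2.png',c['color'][:,:,::-1])
```

```text
[506.01 -50.65 238.29] 21.93039484386932 19.576423466205597 [1.14 3.21 1.62]
```

View pics/w2.png

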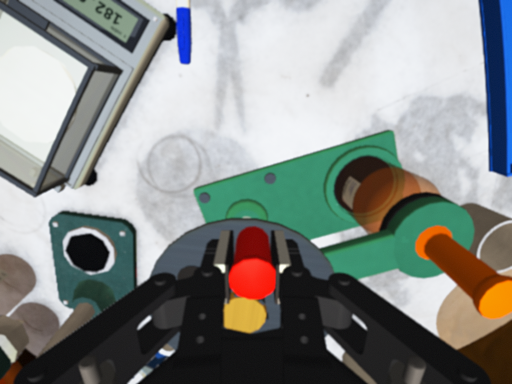

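```bash
cat > circ.py <<'E'
from h import *
import json,sys
def arc(cen,r,t0,t1,n,rise=2.0,start=None):
    Rt,_=pose(sense()); th=np.linspace(t0,t1,n+1)
    P=np.c_[cen[0]+r*np.cos(th),cen[1]+r*np.sin(th),rise*(t0-th)]
    return np.round(Rt.inv().apply(P-P[0])[1:]/10,1 if 0 else 2)
if __name__=='__main__':
    t=np.radians(153.5)
    for i in range(3):
        print(json.dumps([list(map(float,x)) for x in arc((555.5,-75.3),55,t-2.2*i,t-2.2*(i+1),12)]))
E
python3 circ.py
```

```text
[[-0.21, 0.99, -0.04], [-0.59, 1.92, -0.07], [-1.13, 2.76, -0.11], [-1.82, 3.5, -0.14], [-2.64, 4.09, -0.18], [-3.54, 4.53, -0.21], [-4.51, 4.79, -0.25], [-5.52, 4.87, -0.29], [-6.52, 4.77, -0.32], [-7.49, 4.49, -0.36], [-8.39, 4.04, -0.39], [-9.19, 3.42, -0.43]]
[[-0.68, -0.75, -0.04], [-1.2, -1.6, -0.07], [-1.57, -2.54, -0.11], [-1.75, -3.53, -0.15], [-1.76, -4.54, -0.18], [-1.58, -5.53, -0.22], [-1.22, -6.47, -0.26], [-0.69, -7.33, -0.29], [-0.02, -8.08, -0.33], [0.78, -8.69, -0.37], [1.67, -9.15, -0.41], [2.64, -9.44, -0.45]]
[[1.0, -0.11, -0.04], [2.01, -0.03, -0.08], [2.98, 0.23, -0.11], [3.89, 0.66, -0.15], [4.7, 1.25, -0.19], [5.4, 1.98, -0.23], [5.95, 2.82, -0.26], [6.33, 3.75, -0.3], [6.55, 4.74, -0.34], [6.57, 5.74, -0.37], [6.42, 6.74, -0.41], [6.08, 7.69, -0.44]]
```

step_arm:
  plan:
    - {"offset": [-0.2,1.0,0],"rot": [0,0,0],"gripper": 1.5}
    - {"offset": [-0.6,1.9,-0.1],"rot": [0,0,0],"gripper": 1.5}
    - {"offset": [-1.1,2.8,-0.1],"rot": [0,0,0],"gripper": 1.5}
    - {"offset": [-1.8,3.5,-0.1],"rot": [0,0,0],"gripper": 1.5}
    - {"offset": [-2.6,4.1,-0.2],"rot": [0,0,0],"gripper": 1.5}
    - {"offset": [-3.5,4.5,-0.2],"rot": [0,0,0],"gripper": 1.5}
    - {"offset": [-4.5,4.8,-0.2],"rot": [0,0,0],"gripper": 1.5}
    - {"offset": [-5.5,4.9,-0.3],"rot": [0,0,0],"gripper": 1.5}
    - {"offset": [-6.5,4.8,-0.3],"rot": [0,0,0],"gripper": 1.5}
    - {"offset": [-7.5,4.5,-0.4],"rot": [0,0,0],"gripper": 1.5}
    - {"offset": [-8.4,4.0,-0.4],"rot": [0,0,0],"gripper": 1.5}
    - {"offset": [-9.2,3.4,-0.4],"rot": [0,0,0],"gripper": 1.5}

```text
time_s: 3.85
eef_pos: [604.9, -49.6, 242.2]
ee_rot: [0.001, 0.173, 0.985, 0.001]
force: [-0.2, 5.0, 6.2]
grip_width: 0.25
grip_force: 19.8
```

Run:
```python
from h import *
np.set_printoptions(precision=2,suppress=True)
s=sense();print(s['eef_pos'],s['grip_width']*85.4,s['grip_force'],s['force'],s['wrist_torque']); t=np.radians(153.5)-2.2
print(555.5+55*np.cos(t),-75.3+55*np.sin(t))
```

```text
[604.88 -49.58 242.23] 21.359315814461947 19.80438489932567 [-0.24  5.    6.18] [ 0.65  0.08 -0.06]
604.3080559430441 -49.947018418720816
```

step_arm:
  plan:
    - {"offset": [-0.7,-0.75,0],"rot": [0,0,0],"gripper": 1.5}
    - {"offset": [-1.2,-1.6,-0.1],"rot": [0,0,0],"gripper": 1.5}
    - {"offset": [-1.55,-2.55,-0.1],"rot": [0,0,0],"gripper": 1.5}
    - {"offset": [-1.75,-3.55,-0.15],"rot": [0,0,0],"gripper": 1.5}
    - {"offset": [-1.75,-4.55,-0.2],"rot": [0,0,0],"gripper": 1.5}
    - {"offset": [-1.6,-5.55,-0.25],"rot": [0,0,0],"gripper": 1.5}
    - {"offset": [-1.2,-6.45,-0.25],"rot": [0,0,0],"gripper": 1.5}
    - {"offset": [-0.7,-7.35,-0.3],"rot": [0,0,0],"gripper": 1.5}
    - {"offset": [0,-8.1,-0.35],"rot": [0,0,0],"gripper": 1.5}
    - {"offset": [0.8,-8.7,-0.4],"rot": [0,0,0],"gripper": 1.5}
    - {"offset": [1.65,-9.15,-0.45],"rot": [0,0,0],"gripper": 1.5}
    - {"offset": [2.65,-9.45,-0.5],"rot": [0,0,0],"gripper": 1.5}

```text
time_s: 5.05
eef_pos: [546.7, -130.2, 247.0]
ee_rot: [0.001, 0.174, 0.985, 0.0]
force: [5.5, 3.2, 2.7]
grip_width: 0.25
grip_force: 19.7
```

step_arm:
  plan:
    - {"offset": [1.0,-0.1,0],"rot": [0,0,0],"gripper": 1.5}
    - {"offset": [2.0,-0.05,-0.1],"rot": [0,0,0],"gripper": 1.5}
    - {"offset": [3.0,0.25,-0.1],"rot": [0,0,0],"gripper": 1.5}
    - {"offset": [3.9,0.65,-0.15],"rot": [0,0,0],"gripper": 1.5}
    - {"offset": [4.7,1.25,-0.2],"rot": [0,0,0],"gripper": 1.5}
    - {"offset": [5.4,2.0,-0.25],"rot": [0,0,0],"gripper": 1.5}
    - {"offset": [5.95,2.8,-0.25],"rot": [0,0,0],"gripper": 1.5}
    - {"offset": [6.35,3.75,-0.3],"rot": [0,0,0],"gripper": 1.5}
    - {"offset": [6.55,4.75,-0.35],"rot": [0,0,0],"gripper": 1.5}
    - {"offset": [6.55,5.75,-0.4],"rot": [0,0,0],"gripper": 1.5}
    - {"offset": [6.4,6.75,-0.4],"rot": [0,0,0],"gripper": 1.5}
    - {"offset": [6.1,7.7,-0.45],"rot": [0,0,0],"gripper": 1.5}

```text
time_s: 6.25
eef_pos: [515.8, -36.3, 251.2]
ee_rot: [-0.0, 0.173, 0.985, -0.0]
force: [-2.3, -4.5, 1.8]
grip_width: 0.258
grip_force: 19.9
```

Run:
```python
from h import *
np.set_printoptions(precision=2,suppress=True)
s=sense();print(s['eef_pos'],s['grip_width']*85.4,s['grip_force'],s['force'],s['wrist_torque']); t=np.radians(153.5)-6.6
print(555.5+55*np.cos(t),-75.3+55*np.sin(t))
c=snap('wrist');cv2.imwrite('pics/w3.png',c['color'][:,:,::-1])
```

```text
[515.76 -36.29 251.17] 21.995230507208014 19.851423553191125 [-2.28 -4.52  1.83] [-0.79  0.25 -0.04]
516.3737302369291 -36.64595733396832
```

View pics/w3.png

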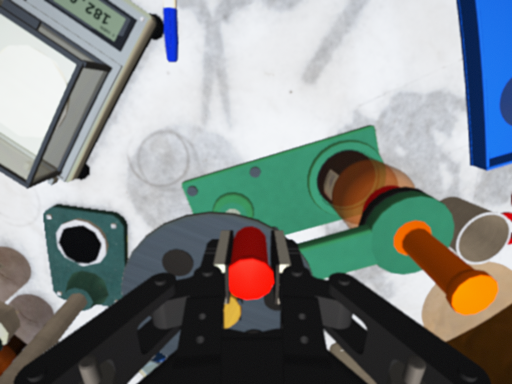

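The handle is still held after 6.6 rad, and the red cap shows under the risen cup at (375,190). Now I release it, rise, and move to the knob.

step_arm:
  plan:
    - {"offset": [6.1,7.7,-0.45],"rot": [0,0,0],"gripper": 5}
    - {"offset": [0,0,0],"rot": [0,0,0],"gripper": 5}
    - {"offset": [0,0,0],"rot": [0,0,0],"gripper": 5}

```text
time_s: 6.6
eef_pos: [516.7, -36.8, 250.5]
ee_rot: [0.0, 0.172, 0.985, 0.0]
force: [-0.2, 0.4, -0.3]
grip_width: 0.587
grip_force: 0.0
```

My first row carried a stale offset, so the tool jerked outward briefly and came back. I'll check its effect before going on.

Run:
```python
from h import *
np.set_printoptions(precision=2,suppress=True)
a=snap('top');c=snap('wrist')
u=cv2.resize(a['color'][150:250,220:400],(720,400),interpolation=cv2.INTER_CUBIC)
w=cv2.resize(c['color'][100:384,90:512],(297,200))
im=np.zeros((600,720,3),np.uint8); im[:400]=u; im[400:,:297]=w
b=snap('scene'); im[400:,300:700]=cv2.resize(b['color'][150:270,120:360],(400,200))
cv2.imwrite('pics/c1.png',im[:,:,::-1]); s=sense(); print(s['eef_pos'],s['force'])
```

```text
[515.55 -36.54 250.64] [-0.17 -0.31 -0.52]
```

View pics/c1.png

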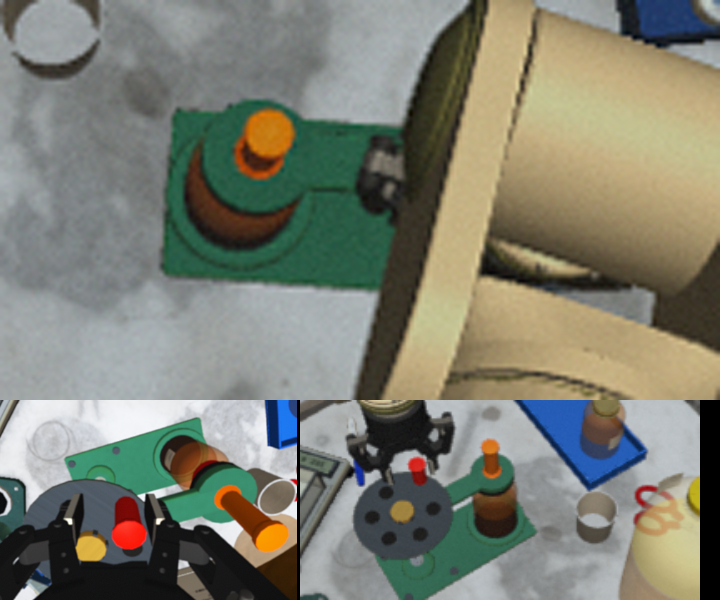

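The jerk did no harm: the handle went about 0.2 rad further clockwise, the bar hasn't moved and the bottle is upright. Now I open wider, rise and go over the knob.

step_arm:
  plan:
    - {"offset": [0,0,0],"rot": [0,0,0],"gripper": 6.5}
    - {"offset": [0,0,0],"rot": [0,0,0],"gripper": 6.5}
    - {"offset": [0,0,-2],"rot": [0,0,0],"gripper": 6.5}
    - {"offset": [0,0,-5.5],"rot": [0,0,0],"gripper": 6.5}
    - {"offset": [0,0,-6],"rot": [0,0,0],"gripper": 6}
    - {"offset": [-0.3,4.5,-6],"rot": [0,0,0],"gripper": 6}
    - {"offset": [-0.5,9,-6],"rot": [0,0,0],"gripper": 6}
    - {"offset": [-0.5,11,-6],"rot": [0,0,0],"gripper": 6}
    - {"offset": [-0.5,11,-6],"rot": [0,0,0],"gripper": 6}
    - {"offset": [-0.5,11,-6],"rot": [0,0,0],"gripper": 6}

```text
time_s: 7.75
eef_pos: [557.7, 64.7, 310.6]
ee_rot: [-0.0, 0.173, 0.985, -0.0]
force: [-1.0, -1.3, -0.5]
grip_width: 0.702
grip_force: 0.0
```

Run:
```python
from h import *
np.set_printoptions(precision=2,suppress=True)
s=sense();print(s['eef_pos'],s['force'],s['joints'])
c=snap('wrist')
m=cv2.inRange(cv2.cvtColor(c['color'],cv2.COLOR_RGB2HSV),(8,200,150),(20,255,255)); n,l,st,ce=cv2.connectedComponentsWithStats(m)
for i in range(1,n):
    if st[i,4]>100: print(st[i],ce[i])
cv2.imwrite('pics/w4.png',c['color'][:,:,::-1])
```

```text
[557.67  64.7  310.62] [-1.05 -1.3  -0.49] [-0.09  0.39  1.37 -0.    1.38 -1.32]
[239 187  30  21 238] [253.2  194.93]
[237 216  35  32 523] [254.93 233.74]
```

View pics/w4.png

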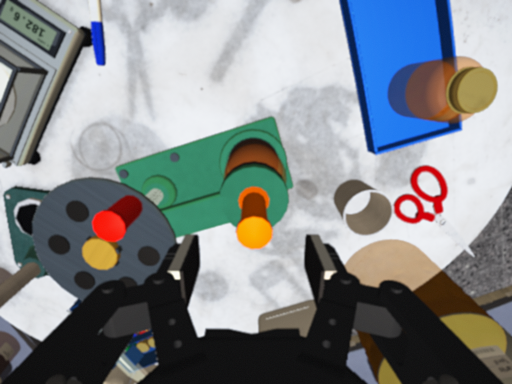

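The knob top is at (255,234), centred between the fingers, with the handle at (110,225) and the hub at (100,254).

Run:
```python
from h import *
np.set_printoptions(precision=1,suppress=True)
c=load('wrist')
print(atz(c,255,234,218.5),dep(c,255,234),dep(c,110,225),dep(c,100,254), off([558.5,64.7,253]))
import json
# arc for bar: knob 140 mm, from 90 to 90-72 deg
from circ import arc
t0=np.arctan2(140,3)
for i in range(2): print(json.dumps(arc((555.5,-75.3),140,t0-.63*i,t0-.63*(i+1),10,0).tolist()))
```

```text
[561.7  64.1 218.5] [561.9  64.  218. ] [523.7 -27.  215.3] [554.3 -74.3 180.7] [-0.1  0.1  5.8]
[[-0.84, 0.26, -0.0], [-1.7, 0.46, -0.0], [-2.57, 0.61, -0.0], [-3.45, 0.71, -0.0], [-4.33, 0.74, -0.0], [-5.21, 0.73, -0.0], [-6.09, 0.66, -0.0], [-6.96, 0.53, -0.0], [-7.82, 0.35, -0.0], [-8.67, 0.11, -0.0]]
[[-0.83, -0.29, -0.0], [-1.65, -0.63, -0.0], [-2.44, -1.02, -0.0], [-3.2, -1.46, -0.0], [-3.94, -1.95, -0.0], [-4.64, -2.48, -0.0], [-5.31, -3.06, -0.0], [-5.94, -3.67, -0.0], [-6.53, -4.33, -0.0], [-7.07, -5.02, -0.0]]
```

step_arm:
  plan:
    - {"offset": [-0.2,0.1,2],"rot": [0,0,0],"gripper": 6}
    - {"offset": [-0.2,0.1,4.5],"rot": [0,0,0],"gripper": 6}
    - {"offset": [-0.2,0.1,5.8],"rot": [0,0,0],"gripper": 6}
    - {"offset": [-0.2,0.1,5.8],"rot": [0,0,0],"gripper": 4}
    - {"offset": [-0.2,0.1,5.8],"rot": [0,0,0],"gripper": 1.5}
    - {"offset": [-0.2,0.1,5.8],"rot": [0,0,0],"gripper": 1.5}
    - {"offset": [-0.2,0.1,5.8],"rot": [0,0,0],"gripper": 1.5}
    - {"offset": [-0.2,0.1,5.8],"rot": [0,0,0],"gripper": 1.5}
  squeeze: 20

```text
time_s: 8.6
eef_pos: [560.5, 65.6, 254.2]
ee_rot: [0.001, 0.173, 0.985, 0.001]
force: [1.3, 5.1, 2.3]
grip_width: 0.274
grip_force: 19.8
```

step_arm:
  plan:
    - {"offset": [-0.8,0.25,0],"rot": [0,0,0],"gripper": 1.5}
    - {"offset": [-1.7,0.45,0],"rot": [0,0,0],"gripper": 1.5}
    - {"offset": [-2.55,0.6,0],"rot": [0,0,0],"gripper": 1.5}
    - {"offset": [-3.45,0.7,0],"rot": [0,0,0],"gripper": 1.5}
    - {"offset": [-4.35,0.75,0],"rot": [0,0,0],"gripper": 1.5}
    - {"offset": [-5.2,0.7,0],"rot": [0,0,0],"gripper": 1.5}
    - {"offset": [-6.1,0.65,0],"rot": [0,0,0],"gripper": 1.5}
    - {"offset": [-6.95,0.55,0],"rot": [0,0,0],"gripper": 1.5}
    - {"offset": [-7.8,0.35,0],"rot": [0,0,0],"gripper": 1.5}
    - {"offset": [-8.65,0.1,0],"rot": [0,0,0],"gripper": 1.5}

```text
time_s: 9.6
eef_pos: [642.9, 36.8, 253.7]
ee_rot: [0.001, 0.173, 0.985, 0.001]
force: [3.2, 8.4, 4.3]
grip_width: 0.277
grip_force: 21.0
```

step_arm:
  plan:
    - {"offset": [-0.85,-0.3,0],"rot": [0,0,0],"gripper": 1.5}
    - {"offset": [-1.65,-0.65,0],"rot": [0,0,0],"gripper": 1.5}
    - {"offset": [-2.45,-1.0,0],"rot": [0,0,0],"gripper": 1.5}
    - {"offset": [-3.2,-1.45,0],"rot": [0,0,0],"gripper": 1.5}
    - {"offset": [-3.95,-1.95,0],"rot": [0,0,0],"gripper": 1.5}
    - {"offset": [-4.65,-2.5,0],"rot": [0,0,0],"gripper": 1.5}
    - {"offset": [-5.3,-3.05,0],"rot": [0,0,0],"gripper": 1.5}
    - {"offset": [-5.95,-3.65,0],"rot": [0,0,0],"gripper": 1.5}
    - {"offset": [-6.55,-4.35,0],"rot": [0,0,0],"gripper": 1.5}
    - {"offset": [-7.05,-5.0,0],"rot": [0,0,0],"gripper": 1.5}
    - {"offset": [-7.05,-5.0,0],"rot": [0,0,0],"gripper": 1.5}

```text
time_s: 10.7
eef_pos: [693.9, -35.3, 255.5]
ee_rot: [0.006, 0.174, 0.985, 0.001]
force: [17.1, 6.2, 7.4]
grip_width: 0.272
grip_force: 21.9
```

step_arm:
  plan:
    - {"offset": [0,0,0],"rot": [0,0,0],"gripper": 6}
    - {"offset": [0,0,0],"rot": [0,0,0],"gripper": 6}
    - {"offset": [0,0,0],"rot": [0,0,0],"gripper": 6}
    - {"offset": [0,0,0],"rot": [0,0,0],"gripper": 6}
    - {"offset": [0,0,-2],"rot": [0,0,0],"gripper": 6}
    - {"offset": [0,0,-5.5],"rot": [0,0,0],"gripper": 6}
    - {"offset": [0,0,-6],"rot": [0,0,0],"gripper": 6}
    - {"offset": [0,0,-6],"rot": [0,0,0],"gripper": 6}

```text
time_s: 11.5
eef_pos: [691.1, -34.8, 314.2]
ee_rot: [0.001, 0.174, 0.985, -0.0]
force: [-0.6, 0.1, -0.3]
grip_width: 0.702
grip_force: 0.0
```

step_arm:
  plan:
    - {"offset": [18,5.2,0],"rot": [0,0,0],"gripper": 8.5}
    - {"offset": [18,5.2,0],"rot": [0,0,0],"gripper": 8.5}
    - {"offset": [18,5.2,0],"rot": [0,0,0],"gripper": 8.5}
    - {"offset": [18,5.2,0],"rot": [0,0,0],"gripper": 8.5}
    - {"offset": [18,5.2,0],"rot": [0,0,0],"gripper": 8.5}
    - {"offset": [18,5.2,0],"rot": [0,0,0],"gripper": 8.5}
    - {"offset": [18,5.2,0],"rot": [0,0,0],"gripper": 8.5}

```text
time_s: 12.2
eef_pos: [540.1, 75.1, 312.4]
ee_rot: [-0.0, 0.174, 0.985, -0.0]
force: [0.6, -0.4, 0.6]
grip_width: 0.996
grip_force: 0.0
```

Run:
```python
from h import *
np.set_printoptions(precision=2,suppress=True)
c=snap('wrist');s=c['s'];print(s['eef_pos'],s['force'])
cv2.imwrite('pics/w5.png',cv2.resize(c['color'],(800,600),interpolation=cv2.INTER_CUBIC)[:,:,::-1])
```

```text
[540.12  75.14 312.39] [ 0.6  -0.38  0.58]
```

View pics/w5.png

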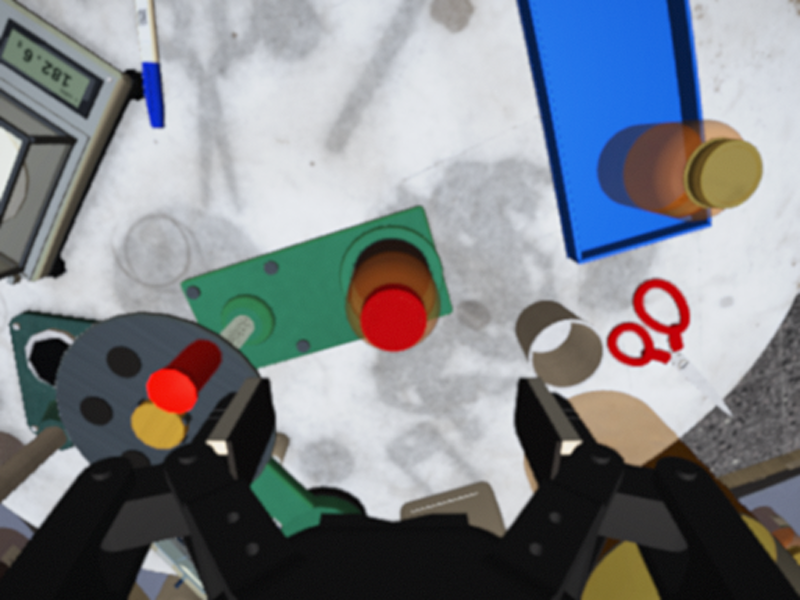

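The bar is now well aside (bottom, about (300,500)). The bottle stands free and upright in its seat, with the red cap centre at (393,318) and the gold cap at (728,173).

Run:
```python
from h import *
np.set_printoptions(precision=2,suppress=True)
c=load('wrist');k=.64
p=atz(c,393*k,318*k,130);print(p,dep(c,393*k,318*k),atz(c,728*k,173*k,122),dep(c,728*k,173*k)); print(off([559.5,65,141]),off([p[0],p[1],141]))
```

```text
[556.79  67.35 130.  ] [556.49  67.46 130.8 ] [541.16 291.21 122.  ] [541.3  291.54 121.55]
[-2.17 -0.27 17.14] [-1.83 -0.14 17.14]
```

step_arm:
  plan:
    - {"offset": [-2.0,-0.2,2],"rot": [0,0,0],"gripper": 8.5}
    - {"offset": [-2.0,-0.2,5],"rot": [0,0,0],"gripper": 8.5}
    - {"offset": [-2.0,-0.2,8],"rot": [0,0,0],"gripper": 8.5}
    - {"offset": [-2.0,-0.2,10],"rot": [0,0,0],"gripper": 8.5}
    - {"offset": [-2.0,-0.2,12],"rot": [0,0,0],"gripper": 8.5}
    - {"offset": [-2.0,-0.2,14],"rot": [0,0,0],"gripper": 8.5}
    - {"offset": [-2.0,-0.2,15.5],"rot": [0,0,0],"gripper": 8.5}
    - {"offset": [-2.0,-0.2,16.5],"rot": [0,0,0],"gripper": 8.5}
    - {"offset": [-2.0,-0.2,17.2],"rot": [0,0,0],"gripper": 8.5}
    - {"offset": [-2.0,-0.2,17.5],"rot": [0,0,0],"gripper": 8.5}
    - {"offset": [-2.0,-0.2,17.5],"rot": [0,0,0],"gripper": 8.5}
    - {"offset": [-2.0,-0.2,17.5],"rot": [0,0,0],"gripper": 8.5}

```text
time_s: 13.45
eef_pos: [558.0, 67.0, 138.7]
ee_rot: [0.001, 0.174, 0.985, 0.0]
force: [0.2, -1.2, 1.0]
grip_width: 0.996
grip_force: 0.0
```

step_arm:
  plan:
    - {"offset": [0,0,0],"rot": [0,0,0],"gripper": 7.5}
    - {"offset": [0,0,0],"rot": [0,0,0],"gripper": 7.0}
    - {"offset": [0,0,0],"rot": [0,0,0],"gripper": 6.0}
    - {"offset": [0,0,0],"rot": [0,0,0],"gripper": 6.0}
    - {"offset": [0,0,0],"rot": [0,0,0],"gripper": 6.0}
  squeeze: 25

```text
time_s: 13.95
eef_pos: [557.9, 67.0, 138.7]
ee_rot: [0.0, 0.173, 0.985, -0.0]
force: [-1.3, 0.8, 6.1]
grip_width: 0.779
grip_force: 28.1
```

step_arm:
  plan:
    - {"offset": [0,0,0],"rot": [0,0,0],"gripper": 5.5}
    - {"offset": [0,0,0],"rot": [0,0,0],"gripper": 5.5}
    - {"offset": [0,0,-0.3],"rot": [0,0,0],"gripper": 5.5}
    - {"offset": [0,0,-0.6],"rot": [0,0,0],"gripper": 5.5}
    - {"offset": [0,0,-1.0],"rot": [0,0,0],"gripper": 5.5}
    - {"offset": [0,0,-1.0],"rot": [0,0,0],"gripper": 5.5}
  squeeze: 40

```text
time_s: 14.55
eef_pos: [557.8, 67.1, 148.6]
ee_rot: [0.0, 0.173, 0.985, 0.0]
force: [0.3, 0.0, -3.2]
grip_width: 0.776
grip_force: 45.2
```

Run:
```python
from h import *
np.set_printoptions(precision=2,suppress=True)
s=sense();print(s['eef_pos'],s['force'],s['grip_width']*85.4,s['grip_force'])
b=snap('scene');c=snap('wrist')
im=np.vstack([cv2.resize(b['color'][130:270,160:340],(540,420)),cv2.resize(c['color'][100:300,120:392],(540,180))])
cv2.imwrite('pics/c2.png',im[:,:,::-1])
```

```text
[557.79  67.06 148.57] [ 0.29  0.02 -3.19] 66.2967967804223 45.21811752128997
```

View pics/c2.png

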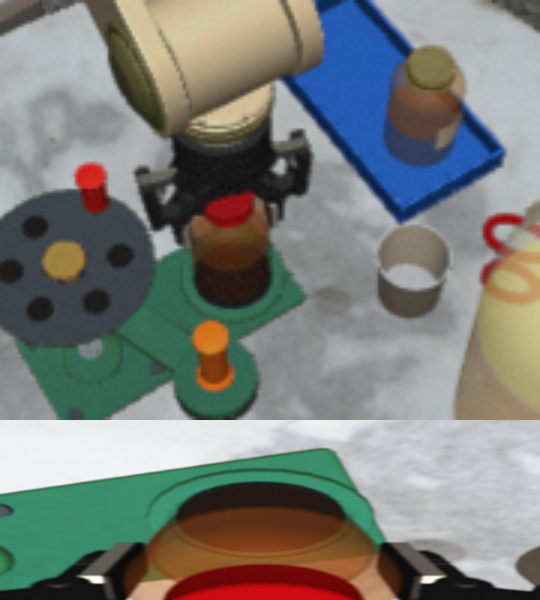

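The bottle hangs upright in the grip: cap at (228,207) in the scene crop, the seat empty below it, and about 3 N of weight. I'll lift and carry it.

step_arm:
  plan:
    - {"offset": [0,0,-1.5],"rot": [0,0,0],"gripper": 5.5}
    - {"offset": [0,0,-4],"rot": [0,0,0],"gripper": 5.5}
    - {"offset": [0,0,-6.5],"rot": [0,0,0],"gripper": 5.5}
    - {"offset": [1.6,1.2,-6.5],"rot": [0,0,0],"gripper": 5.5}
    - {"offset": [4.8,3.5,-6.5],"rot": [0,0,0],"gripper": 5.5}
    - {"offset": [8.0,5.9,-6.5],"rot": [0,0,0],"gripper": 5.5}
    - {"offset": [11.2,8.2,-6.5],"rot": [0,0,0],"gripper": 5.5}
    - {"offset": [14.4,10.6,-6.5],"rot": [0,0,0],"gripper": 5.5}
    - {"offset": [17.6,12.9,-6.5],"rot": [0,0,0],"gripper": 5.5}
    - {"offset": [20.0,14.7,-6.5],"rot": [0,0,0],"gripper": 5.5}
    - {"offset": [21.4,15.7,-6.5],"rot": [0,0,0],"gripper": 5.5}
    - {"offset": [21.4,15.7,-6.5],"rot": [0,0,0],"gripper": 5.5}

```text
time_s: 15.85
eef_pos: [408.0, 289.3, 212.3]
ee_rot: [-0.001, 0.172, 0.985, -0.0]
force: [0.9, 0.7, -3.2]
grip_width: 0.772
grip_force: 46.1
```

Run:
```python
from h import *
np.set_printoptions(precision=2,suppress=True)
c=snap('wrist');s=c['s'];print(s['eef_pos'],s['force'],s['grip_width']*85.4,s['grip_force'],s['joints'])
cv2.imwrite('pics/w6.png',c['color'][:,:,::-1])
```

```text
[408.03 289.34 212.25] [ 0.86  0.75 -3.19] 65.96022455267801 46.07753812262672 [ 0.38  0.35  1.7   0.    1.09 -0.84]
```

View pics/w6.png

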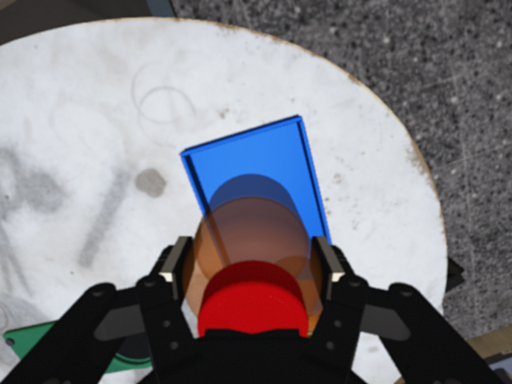

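The wrist view shows the bottle held upright over the tray's free end, with the tray's near corners at (183,153) and (300,118).

Run:
```python
from h import *
np.set_printoptions(precision=2,suppress=True)
c=load('wrist')
A=atz(c,183,153,28);B=atz(c,300,118,28);print(A,B)
m=(A+B)/2; ax=np.array([.998,-.05,0]); t=m+ax*(125-70); print(m,t, off([t[0],t[1],130.7]))
```

```text
[355.28 237.96  28.  ] [361.91 350.87  28.  ]
[358.6  294.42  28.  ] [413.49 291.67  28.  ] [-0.31  0.47  8.17]
```

step_arm:
  plan:
    - {"offset": [-0.3,0.1,1.5],"rot": [0,0,0],"gripper": 5.5}
    - {"offset": [-0.3,0.1,3.5],"rot": [0,0,0],"gripper": 5.5}
    - {"offset": [-0.3,0.1,5.5],"rot": [0,0,0],"gripper": 5.5}
    - {"offset": [-0.3,0.1,6.8],"rot": [0,0,0],"gripper": 5.5}
    - {"offset": [-0.3,0.1,7.4],"rot": [0,0,0],"gripper": 5.5}
    - {"offset": [-0.3,0.1,7.7],"rot": [0,0,0],"gripper": 5.5}
    - {"offset": [-0.3,0.1,7.8],"rot": [0,0,0],"gripper": 5.5}
    - {"offset": [-0.3,0.1,7.9],"rot": [0,0,0],"gripper": 5.5}
    - {"offset": [-0.3,0.1,7.9],"rot": [0,0,0],"gripper": 5.5}

```text
time_s: 16.8
eef_pos: [413.5, 287.7, 134.5]
ee_rot: [0.0, 0.174, 0.985, 0.0]
force: [0.4, -0.1, -2.2]
grip_width: 0.774
grip_force: 46.0
```

Another 3.8 mm or so to the floor.

step_arm:
  plan:
    - {"offset": [0,0,0.1],"rot": [0,0,0],"gripper": 5.5}
    - {"offset": [0,0,0.2],"rot": [0,0,0],"gripper": 5.5}
    - {"offset": [0,0,0.3],"rot": [0,0,0],"gripper": 5.5}
    - {"offset": [0,0,0.3],"rot": [0,0,0],"gripper": 5.5}

```text
time_s: 17.2
eef_pos: [413.3, 287.6, 131.1]
ee_rot: [-0.0, 0.174, 0.985, -0.0]
force: [-1.2, -0.2, -3.7]
grip_width: 0.775
grip_force: 46.0
```

step_arm:
  plan:
    - {"offset": [0,0,0.05],"rot": [0,0,0],"gripper": 5.5}
    - {"offset": [0,0,0.1],"rot": [0,0,0],"gripper": 5.5}
    - {"offset": [0,0,0.1],"rot": [0,0,0],"gripper": 5.5}

```text
time_s: 17.5
eef_pos: [413.5, 287.7, 130.9]
ee_rot: [0.0, 0.173, 0.985, 0.0]
force: [-2.9, -1.5, 6.7]
grip_width: 0.778
grip_force: 47.1
```

Contact at the floor (force +6.7 N). I release gently and rise.

step_arm:
  plan:
    - {"offset": [0,0,0],"rot": [0,0,0],"gripper": 7.0}
    - {"offset": [0,0,0],"rot": [0,0,0],"gripper": 7.8}
    - {"offset": [0,0,0],"rot": [0,0,0],"gripper": 8.5}
    - {"offset": [0,0,0],"rot": [0,0,0],"gripper": 8.5}
    - {"offset": [0,0,-1],"rot": [0,0,0],"gripper": 8.5}
    - {"offset": [0,0,-3],"rot": [0,0,0],"gripper": 8.5}
    - {"offset": [0,0,-6],"rot": [0,0,0],"gripper": 8.5}
    - {"offset": [0,0,-10],"rot": [0,0,0],"gripper": 8.5}
    - {"offset": [0,0,-14],"rot": [0,0,0],"gripper": 8.5}
    - {"offset": [8,0,-16],"rot": [0,0,0],"gripper": 8.5}
    - {"offset": [8,0,-16],"rot": [0,0,0],"gripper": 8.5}
    - {"offset": [8,0,-16],"rot": [0,0,0],"gripper": 8.5}

```text
time_s: 18.7
eef_pos: [335.7, 316.0, 292.3]
ee_rot: [0.001, 0.172, 0.985, 0.001]
force: [-0.4, 1.0, 0.3]
grip_width: 1.001
grip_force: 0.0
```

Run:
```python
from h import *
np.set_printoptions(precision=2,suppress=True)
s=sense();print(s['eef_pos'],s['force'])
b=snap('scene')
cv2.imwrite('pics/c3.png',cv2.resize(b['color'],(800,600))[:,:,::-1])
```

```text
[335.71 315.98 292.26] [-0.42  0.97  0.34]
```

View pics/c3.png

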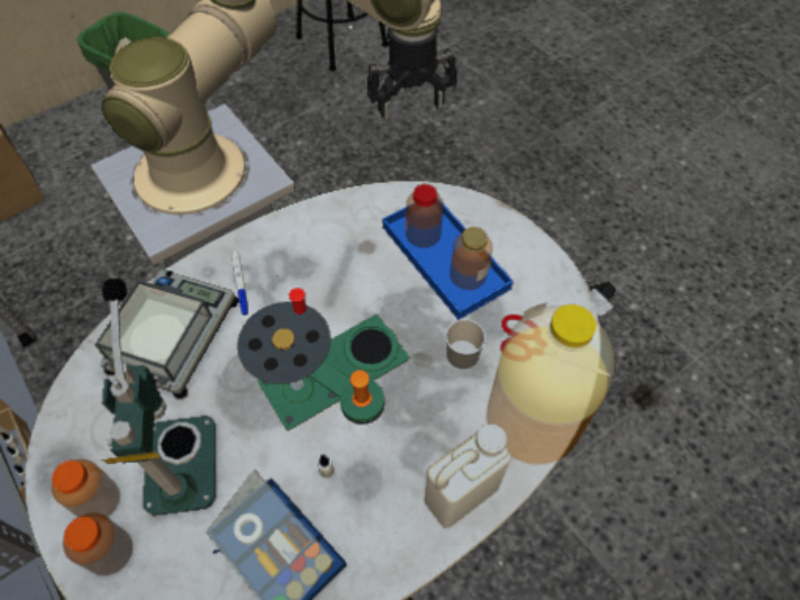

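The red-capped bottle stands upright in the tray's free end (425,215). The gold-capped bottle (472,258) and the steel cup (464,343) haven't moved, the bar is aside (360,390), and the gripper is clear of everything.

```bash
python3 -c "
from rig import *
print(finish_job())"
```

```text
the job is handed in; nothing more can be done
None
```

The job is handed in: I wound the clamp about 6.8 rad clockwise, swung the bar about 1.25 rad to the back, and set the red-capped bottle upright in the tray's free end; a mistyped row briefly jerked the handle as I let go, which only loosened the wheel about 0.2 rad more, and the other bottle and the steel cup stayed put.

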